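Return the finished heating block to its own lane

TASK

The block with two rows of six round wells is finished: lift it out of the heater, set it flat on the dark cooling plate and let go of it. Then take it again another way, so that its fin can pass under the roof, and slide it upright and fully home, up to the end wall, into the rack lane whose roof shows the same pattern of wells; let go of it there. Do not drop it, and leave the other blocks and the rest of the bench as they are.

Things in the scene. Friction and masses are not known exactly. Their poses are not given: they have to be found in the camera images.
- block_b: the block to store: aluminium block 150 x 44 x 35 mm (x, y, z), about 0.45 kg (0.3 to 0.6), with a lifting fin across the middle of its top, 12 mm (x) x 40 mm (y) x 26 mm high (fin top 61 mm above the underside). Origin: centre of the underside, z up; same end for end. Top shows two rows of six wells, 14 mm each (three pairs either side of the fin). At the start it sits in one of the heater's two wells
- block_c: the block that stays in the heater's other well: aluminium block 150 x 44 x 35 mm (x, y, z), about 0.45 kg (0.3 to 0.6), with a lifting fin across the middle of its top, 12 mm (x) x 40 mm (y) x 26 mm high (fin top 61 mm above the underside). Origin: centre of the underside, z up; same end for end. Top shows three rows of ten small wells, 7 mm each
- block_a: the block already stored in its own lane, block_a in lane_a: aluminium block 150 x 44 x 35 mm (x, y, z), about 0.45 kg (0.3 to 0.6), with a lifting fin across the middle of its top, 12 mm (x) x 40 mm (y) x 26 mm high (fin top 61 mm above the underside). Origin: centre of the underside, z up; same end for end. Top shows one row of four large wells, 24 mm each
- heater: dry-block heater, white housing 210 x 220 x 60 mm, fixed. Origin: centre of the underside; x away from its control panel, y across. Two wells along its x, at y = +45 and -45 mm, each 156 x 50 mm with its floor 25 mm above the bench, so that a block's top is flush with the heater's top (60 mm) and only its fin stands out
- plate: dark flat metal cooling plate, 190 x 120 x 12 mm (x, y, z), fixed, bare top. Origin: centre of the underside
- lane_a: fixed white storage lane on the rack, roof pictured with one row of four large wells; holds block_a. Origin: underside, below where the centre of a stored block belongs; x inwards along the lane, z up; open at -x, towards the robot. Floor 6 mm above the origin, 60 mm wide, from x = -102 mm to the end wall's face at x = +78 mm (3 mm past a stored block). More under point lane_b_mouth and rack
- lane_b: fixed white storage lane on the rack, roof pictured with two rows of six wells; empty, block_b belongs here. Origin: underside, below where the centre of a stored block belongs; x inwards along the lane, z up; open at -x, towards the robot. Floor 6 mm above the origin, 60 mm wide, from x = -102 mm to the end wall's face at x = +78 mm (3 mm past a stored block). More under point lane_b_mouth and rack
- lane_c: fixed white storage lane on the rack, roof pictured with three rows of ten small wells; empty, the place of block_c. Origin: underside, below where the centre of a stored block belongs; x inwards along the lane, z up; open at -x, towards the robot. Floor 6 mm above the origin, 60 mm wide, from x = -102 mm to the end wall's face at x = +78 mm (3 mm past a stored block). More under point lane_b_mouth and rack
- rack: grey board 210 x 285 x 8 mm that carries the three lanes side by side, 90 mm apart along its y, fixed. Origin: centre of the underside. Lane underside is at its top, 8 mm above the bench; the lanes' origins lie at its x = 0
- lane_b_mouth (a point): middle of lane_b's roof edge, on the lane floor: x = -10 mm, 6 mm above the lane's origin. Walls and roof run inwards from here in every lane: walls 52 mm apart inside, guides up to 46 mm high flare out from here to 20 mm outside; roof underside 74 mm, roof top 79 mm above the lane's origin. A stored block sticks out 65 mm here; its fin is under the roof
- tipbox: bystander: blue pipette-tip box 122 x 84 x 67 mm, behind the cooling plate. Origin: centre of the underside
- jug: bystander: translucent jug 110 mm across, 150 mm high, on the left. Origin: centre of the underside
- pen: bystander: black marker pen 130 mm long, 12 mm thick, lying near the robot. Origin: middle of the underside

How it is judged:
On the way, in this order (a step that is already met when the one before it is completed fails the run):
1. the block is lifted out of the heater (z of block_b in the frame of heater above 0.065 m), for 0.1 s.
2. the block rests flat on the cooling plate, let go (x of block_b in the frame of plate between -0.095 and 0.095 m and y of block_b in the frame of plate between -0.06 and 0.06 m and z of block_b in the frame of plate between 0.008 and 0.016 m and angle between block_b's own z axis and vertical below 0.06 rad and contact force between block_b and plate above 1 N and contact force between the fingers and block_b below 0.3 N and linear speed of block_b below 0.02 m/s and angular speed of block_b below 0.1 rad/s), for 0.2 s.
At the end, for the whole second after the job is handed in: block_b stands upright (within 0.06 rad) on the floor of lane_b, its own lane, within 8 mm of the home spot along the lane and 7 mm across, in line with the lane within 0.12 rad, still and let go (x of block_b in the frame of lane_b between -0.008 and 0.008 m and y of block_b in the frame of lane_b between -0.007 and 0.007 m and z of block_b in the frame of lane_b between 0.003 and 0.009 m and angle between block_b's own z axis and vertical below 0.06 rad and angle between the x axis of block_b and the x axis of lane_b, either way round below 0.12 rad and contact force between block_b and lane_b above 1 N and contact force between the fingers and block_b below 0.3 N and linear speed of block_b below 0.02 m/s and angular speed of block_b below 0.1 rad/s); the robot touches nothing.
It fails at once if the block is dropped: it moves faster than 0.5 m/s without being held (linear speed of block_b above 0.5 m/s and contact force between the fingers and block_b below 0.3 N).
It fails at once if another block is moved by more than 12 mm (distance of any of block_a, block_c from where it was at the start of the episode above 0.012 m).
It fails at once if a bystander is moved by more than 30 mm (distance of any of tipbox, jug, pen from where it was at the start of the episode above 0.03 m).
It also fails if it takes over 53 s, if anything falls off the work surface, if the arm or the gripper's body presses on something with over 40 N, if the wrist force passes 120 N, or if a joint passes its speed limit or range.

ROBOT

A 7-joint arm with a two-finger parallel gripper is mounted at the origin on the work surface. World frame = base frame: x ahead of the robot, y to its left, z up, the work surface at z = 0. Lengths are in m, angles in rad, forces in N, time in s.
With the tool pointing down it reaches from about 0.425 to 1.025 m from the base axis. Payload 9.4 kg.
Tool frame: the origin (TCP) lies between the finger pads; the fingertips stand robot.tips_ahead ahead of it and the grasp point (between the pads) lies 6 mm ahead of it (robot.tips_ahead is the distance from the TCP to the fingertips, in m); x points along the fingers, y is the direction in which the jaws open and shut, and the axes are right-handed (so a half turn about x gives the same grasp; the last joint's range is limited). The gripper opens to 85 mm and grips with 20 to 120 N. Pads are 22 mm wide; open, the fingers measure 114 mm over their backs; the gripper's body (76 mm by 85 mm) begins 54 mm behind the grasp point. The pads swing forward as they close: fully open they stand 13 mm farther back than shut.
Start: joints at [1.136, 0.599, -0.003, 1.599, 0.002, 0.943, -0.08], TCP at [0.254, -0.679, 0.256] pointing down, gripper open.
Joint ranges: [-2.57, 2.57], [-0.35, 1.97], [-1.29, 1.29], [0.11, 2.56], [-1.05, 4.19], [0.11, 1.86], [-2.63, 2.63]. Speed limits (rad/s): [2.22, 2.22, 3.01, 3.01, 3.14, 3.14, 3.14].

INTERFACE

Orientations are given as [roll, pitch, yaw] about the fixed x, y, z axes, in that order (R = Rz(yaw) Ry(pitch) Rx(roll)).
In Python, from cell import robot gives the robot as it stands.
- The arm moves only by the tool play_rows, never from a script. Its argument "motion" is one flat list of numbers, 6 for each row, row after row: the shift along the tool's x, y, z in m, then the turn, a rotation vector about the tool's x, y, z in rad. A call has 1 to 20 rows; each row is the pose to reach, as a shift and turn from the pose measured when the call began, along the tool's axes at that moment; what a row does not reach only later rows make up. A row lasts 1/12 s, in which the tool goes at most 41.7 mm and 7.16 degrees, less where a joint would pass 70% of its speed; a pose out of reach is approached as far as the arm can. A call with a gripper value outside its range is refused whole. "claw" is the opening in per cent of the stroke, from 0 (shut) to 100 (fully open), set as the call begins (left out, the last holds). The fingers move at their own pace and stop on an object; "force" is the grip in N (left out, the last holds). Time passes only in rows, so rows that repeat a pose let the fingers close. It gives the time, the measured TCP pose, the force and the opening at its end, in the units of the state.
- robot.observe(): the state, without advancing time (a new reading comes with each control period).
- robot.get_image(name): name is "side" or "top" or "wrist"; returns the picture (420x560x3 uint8, blue, green, red); there is no depth.
- robot.camera_model(name): a dict with "fov_y" (degrees; the focal length in pixels is half the picture's height over the tangent of half this angle, whatever the lens; pixels are square), "cx", "cy" (the principal point, pixels), "R" (3x3) and "t" (3): a world point X has camera coordinates R X + t; the wrist camera has in their place "tool_from_camera" (4x4, takes a point from camera to tool coordinates, whose origin is the TCP and whose axes are the tool frame's). Camera axes: x right, y down, z forward; pixel columns grow to the right and rows downward; lengths in m; the calibration is good to about 2 mm. The wrist camera is an equidistant fisheye: a pixel r from the principal point sees the ray r / f radians off the axis. A picture is of the moment at which its call begins: read the wrist's pose just before it. camera_model takes no time and is no camera call.
- robot.hand_in(): hands the job in, once; it reports no verdict.
The state is a dict: "t": time; "joint_positions": joint angles; "joint_velocities": joint speeds; "tau": joint torques, N m; "tcp_pos": TCP position; "tool_rot": TCP orientation; "contact_force": force on the tool from outside, world axes, zero at the start; "wrist_torque": the same for the moment, N m; "grip_width": opening from 0.0 (shut) to 1.0 (fully open).
Only numpy, scipy, OpenCV 4.12 (cv2) and the standard library are available. Lean on these libraries where they do the work, as an engineer would, in place of code of your own. Each camera call takes 0.05 s, during which the arm holds its last target.

## Working session

There is one attempt and no reset: what is moved stays moved. The work goes in short steps, Python scripts to look and compute and a tool call to move; the robot and the scene stay as the last step left them, time stands still between calls to the robot, and variables do not carry over. Pictures are saved under pics/ and viewed, and the job is handed in when it is done.

Besides the shell and the picture viewer there is one more tool, called after ">>>" as name(argument=value, ...) on one line, values as JSON. play_rows: Moves the arm, as the interface text tells. Its arguments: {"type":"object","properties":{"motion":{"type":"array"},"claw":{"type":"number"},"force":{"type":"number"}},"required":["motion"]}

```bash
ls; mkdir -p pics; python3 - <<'E'
from cell import robot
import cv2
print(robot.observe(), robot.tips_ahead)
for n in ("side","top","wrist"):
    print(n,robot.camera_model(n))
    cv2.imwrite(f"pics/{n}0.png",robot.get_image(n))
E
```

```text
pics
{'t': 0.0, 'joint_positions': array([ 1.13631572,  0.60013816, -0.00250737,  1.60015417,  0.00177776,
        0.94285751, -0.07976256]), 'joint_velocities': array([ 0.00020363,  0.00079984, -0.00118303,  0.00060297,  0.00085441,
       -0.00133485, -0.00198199]), 'tau': array([ 6.43643057e-05, -7.76450872e+01,  1.56462841e+00, -2.58004671e+01,
        1.22839969e-02,  8.99528299e-03, -5.89712795e-05]), 'tcp_pos': array([ 0.25371244, -0.67869426,  0.25539933]), 'tool_rot': array([-1.47755745,  1.5692412 ,  2.02186909]), 'contact_force': array([ 0.37706865, -0.23014485, -0.12481726]), 'wrist_torque': array([ 0.00154929,  0.04798653, -0.00113166]), 'grip_width': 0.9993908653818274} 0.025
side {'fov_y': 45.58393451519459, 'cx': 276.11738062209383, 'cy': 209.14567940101463, 'R': array([[-0.84521672, -0.53430694, -0.01117096],
       [-0.28791203,  0.47285733, -0.83277404],
       [ 0.45023922, -0.70065829, -0.55350032]]), 't': array([0.54138337, 0.16929222, 1.25306357])}
top {'fov_y': 56.446210188365974, 'cx': 279.195924648567, 'cy': 205.03544757706197, 'R': array([[-0.02413621, -0.99948404, -0.02119194],
       [-0.99134193,  0.02666564, -0.12856955],
       [ 0.12906831,  0.01790528, -0.99147404]]), 't': array([0.12529766, 0.58693695, 1.09823004])}
wrist {'fov_y': 65.70646984690485, 'cx': 278.1560595527715, 'cy': 210.3196821016681, 'tool_from_camera': array([[-8.51972485e-05, -2.58535293e-01,  9.66001809e-01,
        -1.17639701e-01],
       [ 9.99999857e-01,  4.87089010e-04,  2.18557496e-04,
        -4.49380421e-04],
       [-5.27033691e-04,  9.66001690e-01,  2.58535215e-01,
        -6.40877858e-02],
       [ 0.00000000e+00,  0.00000000e+00,  0.00000000e+00,
         1.00000000e+00]])}
```

View pics/top0.png

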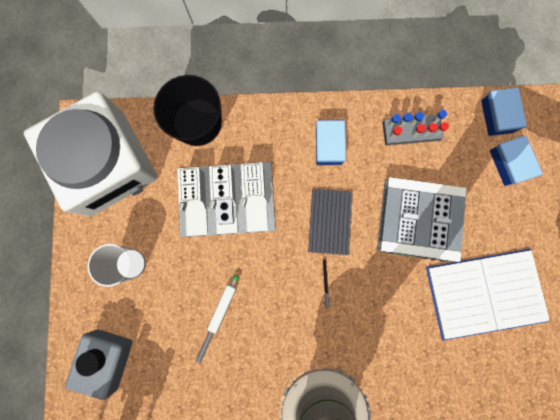

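View pics/side0.png

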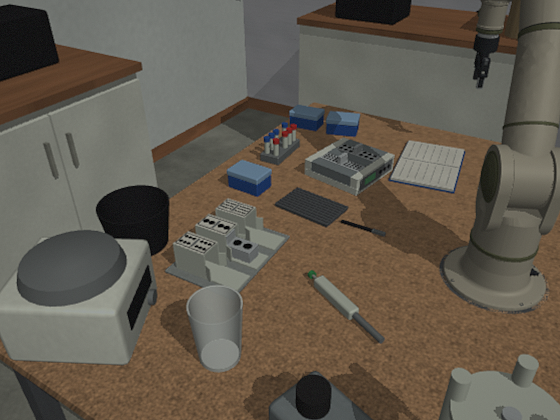

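View pics/wrist0.png

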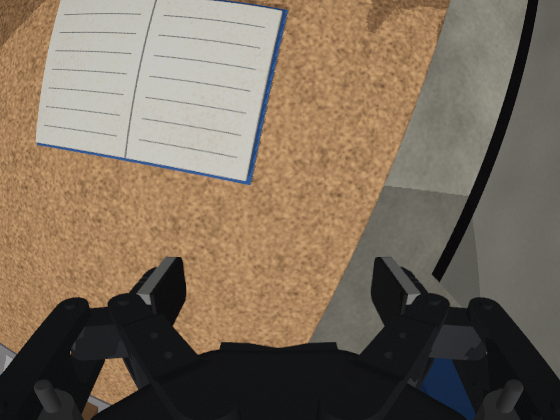

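```bash
python3 - <<'E'
import cv2,numpy as np
i=cv2.imread("pics/top0.png")
a=cv2.resize(i[170:270,370:480],None,fx=5,fy=5,interpolation=cv2.INTER_CUBIC)
cv2.imwrite("pics/c1.png",a)
a=cv2.resize(i[150:250,165:365],None,fx=4,fy=4,interpolation=cv2.INTER_CUBIC)
cv2.imwrite("pics/c2.png",a)
E
```

```text
(no output)
```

View pics/c1.png

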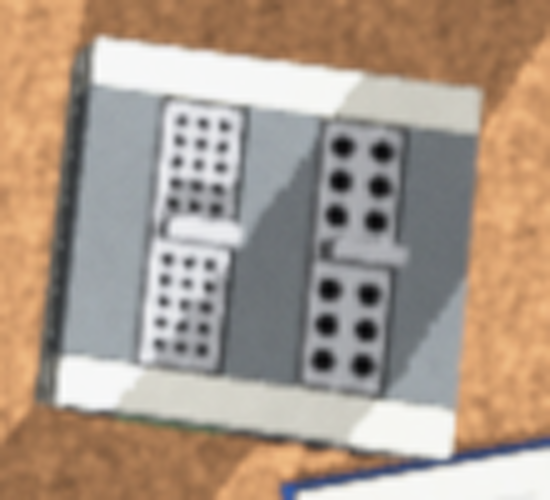

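View pics/c2.png

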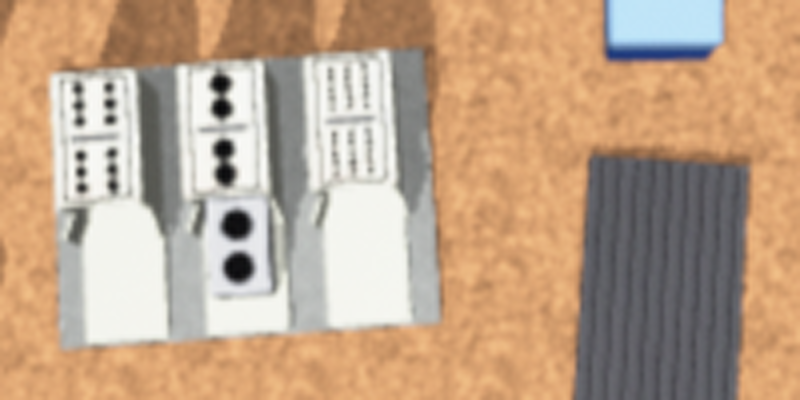

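```bash
cat > h.py <<'E'
import numpy as np,cv2
from scipy.spatial.transform import Rotation as Ro
from cell import robot
def ray(cam,uv):
    m=robot.camera_model(cam);f=210/np.tan(np.radians(m['fov_y'])/2)
    uv=np.atleast_2d(uv).astype(float);x=(uv[:,0]-m['cx'])/f;y=(uv[:,1]-m['cy'])/f
    R=m.get('R')
    if R is not None:
        d=np.c_[x,y,np.ones(len(x))]@R
        return -R.T@m['t'],d
    r=np.hypot(x,y);s=np.where(r>1e-9,np.sin(r)/np.maximum(r,1e-9),1)
    d=np.c_[x*s,y*s,np.cos(r)]
    o=robot.observe();T=Ro.from_euler('xyz',o['tool_rot']).as_matrix();C=m['tool_from_camera']
    return o['tcp_pos']+T@C[:3,3],d@(T@C[:3,:3]).T
def plane(cam,uv,z):
    c,d=ray(cam,uv);return c+d*((z-c[2])/d[:,2])[:,None]
def blobs(img,x0,y0,x1,y1,thr,amin,amax,k=4):
    g=cv2.resize(cv2.cvtColor(img,cv2.COLOR_BGR2GRAY)[y0:y1,x0:x1],None,fx=k,fy=k,interpolation=cv2.INTER_CUBIC)
    n,l,s,c=cv2.connectedComponentsWithStats((g<thr).astype(np.uint8))
    return [(*((c[i]+.5)/k-.5+[x0,y0]),s[i,4]/k/k) for i in range(1,n) if amin<s[i,4]/k/k<amax]
def tool():
    o=robot.observe();return o,Ro.from_euler('xyz',o['tool_rot'])
def to(p,R):
    "row numbers to reach world p with rotation R"
    o,T=tool();print('t',o['t'],'shift',np.round(T.inv().apply(np.array(p)-o['tcp_pos']),4),'turn',np.round((T.inv()*R).as_rotvec(),4))
E
python3 - <<'E'
from h import *
i=cv2.imread("pics/top0.png")
b=blobs(i,428,188,456,252,75,4,25);print(np.round(b,1))
P=plane('top',[x[:2] for x in b],.06);print(np.round(P,4),P.mean(0))
f=lambda x,y,x0,y0,k:((x+.5)/k-.5+x0,(y+.5)/k-.5+y0)
def show(n,px,z):
    P=plane('top',px,z)[:,:2];print(n,np.round(P,4).tolist(),'mean',P.mean(0),'sides',np.linalg.norm(P-np.roll(P,-1,0),axis=1),'ang',[np.degrees(np.arctan2(*(P[(j+1)%4]-P[j])[::-1])) for j in range(4)])
show('heater',[f(x,y,370,170,5) for x,y in [(95,38),(482,90),(452,458),(57,405)]],.06)
show('rack',[f(x,y,165,150,4) for x,y in [(52,72),(424,49),(440,323),(63,348)]],.008)
show('plate',[(314,189),(351,190.5),(349.5,255),(309,252)],.012)
b=blobs(i,178,168,200,204,100,1,12);print(np.round(b,1))
P=plane('top',[x[:2] for x in b],.087);print(np.round(P,4),P.mean(0))
show('roofb',[f(x,y,165,150,4) for x,y in [(52,73),(134,68),(138,200),(60,206)]],.087)
o,T=tool();print(T.as_matrix().round(3))
E
```

```text
[[438.1 198.9  11. ]
 [446.  200.   11.1]
 [437.6 205.8  11.6]
 [445.5 206.9  11.9]
 [436.8 212.7  11. ]
 [444.7 213.9  11.8]
 [435.4 227.5  11.8]
 [443.3 228.5  11.5]
 [434.8 234.6  11.4]
 [442.7 235.6  11.4]
 [434.1 241.6  11.6]
 [442.1 242.7  12.2]]
[[ 0.5925 -0.3409  0.06  ]
 [ 0.589  -0.3628  0.06  ]
 [ 0.573  -0.338   0.06  ]
 [ 0.5692 -0.3599  0.06  ]
 [ 0.5534 -0.3344  0.06  ]
 [ 0.5495 -0.3562  0.06  ]
 [ 0.5119 -0.3273  0.06  ]
 [ 0.5085 -0.3491  0.06  ]
 [ 0.4921 -0.3242  0.06  ]
 [ 0.4886 -0.3458  0.06  ]
 [ 0.4724 -0.3207  0.06  ]
 [ 0.469  -0.3426  0.06  ]] [ 0.5307749  -0.34182069  0.06      ]
heater [[0.6591, -0.2052], [0.6229, -0.4219], [0.4167, -0.3879], [0.4512, -0.1716]] mean [ 0.53746748 -0.29664222] sides [0.21974477 0.20903262 0.21903237 0.21068104] ang [np.float64(-99.49466454385175), np.float64(170.62238006793297), np.float64(80.93584214999801), np.float64(-9.18310996810187)]
rack [[0.717, 0.417], [0.7266, 0.1336], [0.5187, 0.1262], [0.5072, 0.4068]] mean [0.61740257 0.27093607] sides [0.28354734 0.20810245 0.2808536  0.21004543] ang [np.float64(-88.060607040
[... 680 characters left out ...]
3764 0.087 ]
 [0.6863 0.3544 0.087 ]
 [0.6746 0.3537 0.087 ]
 [0.6739 0.3757 0.087 ]
 [0.6632 0.3533 0.087 ]
 [0.6628 0.375  0.087 ]
 [0.639  0.3521 0.087 ]
 [0.6376 0.3743 0.087 ]
 [0.6274 0.3517 0.087 ]
 [0.6262 0.374  0.087 ]
 [0.616  0.3513 0.087 ]
 [0.6149 0.3732 0.087 ]
 [0.5972 0.3741 0.087 ]] [0.6465342  0.36456857 0.087     ]
roofb [[0.6977, 0.3947], [0.6996, 0.3364], [0.605, 0.3333], [0.6023, 0.3882]] mean [0.65113519 0.36315622] sides [0.05838222 0.09459317 0.05494727 0.09559741] ang [np.float64(-88.1097121837932), np.float64(-178.14584909260458), np.float64(92.87506704407323), np.float64(3.9185350831583463)]
[[-0.001  0.35  -0.937]
 [ 0.001 -0.937 -0.35 ]
 [-1.    -0.001  0.   ]]
```

```bash
python3 - <<'E'
import cv2
i=cv2.imread("pics/top0.png")
cv2.imwrite("pics/c3.png",cv2.resize(i[175:270,295:365],None,fx=6,fy=6,interpolation=cv2.INTER_CUBIC))
E
```

```text
(no output)
```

View pics/c3.png

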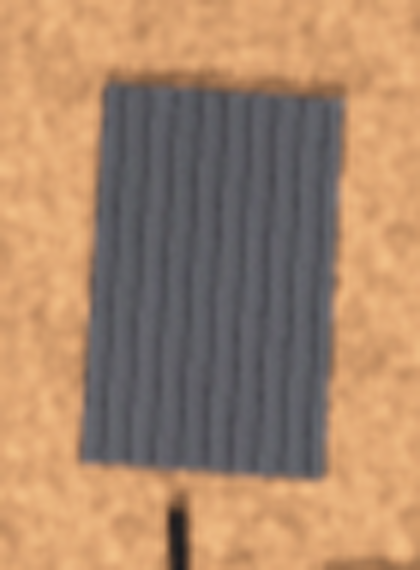

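```bash
cat >> h.py <<'E'
def down(yaw_jaw_deg):
    a=np.radians(yaw_jaw_deg);y=np.array([np.cos(a),np.sin(a),0]);x=np.array([0,0,-1.]);return Ro.from_matrix(np.c_[x,y,np.cross(x,y)])
E
python3 - <<'E'
from h import *
to([.5308,-.3418,.2],down(-9.5))
f=lambda x,y,x0,y0,k:((x+.5)/k-.5+x0,(y+.5)/k-.5+y0)
P=plane('top',[f(x,y,295,175,6) for x,y in [(105,84),(343,98),(325,478),(80,463)]],.012);print(P,P.mean(0))
E
```

```text
t 0.15 shift [ 0.0558 -0.2185 -0.3775] turn [-1.0471e+00 -5.0000e-04  1.2000e-03]
[[ 0.64040277  0.01131819  0.012     ]
 [ 0.63007808 -0.10638731  0.012     ]
 [ 0.44322979 -0.08869944  0.012     ]
 [ 0.45337021  0.0300403   0.012     ]] [ 0.54177021 -0.03843207  0.012     ]
```

>>> play_rows(motion=[0.004,-0.015,-0.025,-0.08,0,0,0.008,-0.035,-0.058,-0.18,0,0,0.012,-0.055,-0.092,-0.29,0,0,0.016,-0.074,-0.126,-0.4,0,0,0.02,-0.093,-0.16,-0.51,0,0,0.025,-0.112,-0.194,-0.62,0,0,0.03,-0.131,-0.227,-0.73,0,0,0.035,-0.15,-0.26,-0.84,0,0,0.04,-0.169,-0.293,-0.95,0,0,0.045,-0.188,-0.326,-1.02,0,0,0.05,-0.205,-0.355,-1.047,0,0,0.054,-0.215,-0.37,-1.047,0,0,0.0558,-0.2185,-0.3775,-1.047,0,0,0.0558,-0.2185,-0.3775,-1.047,0,0,0.0558,-0.2185,-0.3775,-1.047,0,0], claw=60, force=80)

```text
t: 1.4
tcp_pos: [0.5301, -0.3429, 0.1999]
tool_rot: [-1.72, 1.569, 2.826]
contact_force: [-0.4, -0.2, -0.2]
grip_width: 0.598
```

```bash
python3 - <<'E'
from h import *
o=robot.observe();print(o['t'],o['tcp_pos'],o['tool_rot'],o['grip_width'],o['joint_positions'].round(2),o['joint_velocities'].round(3))
cv2.imwrite("pics/w1.png",robot.get_image('wrist'))
E
```

```text
1.4 [ 0.53014597 -0.34285213  0.19988085] [-1.7197907   1.56928302  2.82597143] 0.5982919509561725 [ 0.68  0.57 -0.29  1.86  0.22  0.75  0.1 ] [ 0.026 -0.009  0.016 -0.001  0.003  0.002  0.002]
```

View pics/w1.png

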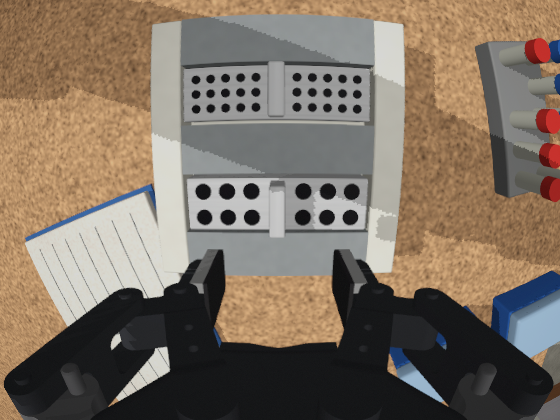

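```bash
python3 - <<'E'
from h import *
i=cv2.imread("pics/w1.png")
b=blobs(i,186,178,370,230,70,80,300,2);print(np.round(b,1))
P=plane('wrist',[x[:2] for x in b],.06);print(np.round(P[:,:2],4).tolist(),P.mean(0))
E=P[P[:,0]>0]
# fit axes
c=P.mean(0)[:2];u=np.linalg.svd(P[:,:2]-c)[2][0];print('ang',np.degrees(np.arctan2(u[1],u[0]))%180)
# fin top ends
F=plane('wrist',[(271,182),(286,182),(285,237),(270,237)],.086);print(F,F.mean(0))
E
```

```text
[[250.9 190.8 189.5]
 [302.9 190.9 196.5]
 [327.5 190.9 192.2]
 [202.8 191.3 174.8]
 [226.7 191.  185.8]
 [351.3 191.4 187. ]
 [204.2 216.8 164.2]
 [227.7 216.9 172.5]
 [251.4 216.9 180.5]
 [302.3 217.  186.2]
 [326.5 217.  174.8]
 [349.9 216.9 171. ]]
[[0.5085, -0.3275], [0.55, -0.3346], [0.57, -0.3379], [0.4691, -0.321], [0.489, -0.3243], [0.5896, -0.3414], [0.4655, -0.3425], [0.4853, -0.3459], [0.5048, -0.3492], [0.5463, -0.3563], [0.5662, -0.3596], [0.586, -0.3629]] [ 0.52752254 -0.34191129  0.06      ]
ang 170.38685426201954
[[ 0.52723242 -0.31867722  0.086     ]
 [ 0.53791955 -0.32048083  0.086     ]
 [ 0.53041987 -0.36187143  0.086     ]
 [ 0.51923876 -0.35998792  0.086     ]] [ 0.52870265 -0.34025435  0.086     ]
```

```bash
python3 - <<'E'
from h import *
to([.5288,-.342,.089],down(-9.6))
E
```

```text
t 1.45 shift [ 0.111  -0.001  -0.0015] turn [-0.0005  0.0002  0.0015]
```

>>> play_rows(motion=[0.015,-0.001,-0.0015,0,0,0,0.04,-0.001,-0.0015,0,0,0,0.065,-0.001,-0.0015,0,0,0,0.085,-0.001,-0.0015,0,0,0.0015,0.1,-0.001,-0.0015,0,0,0.0015,0.108,-0.001,-0.0015,0,0,0.0015,0.111,-0.001,-0.0015,0,0,0.0015,0.111,-0.001,-0.0015,0,0,0.0015], claw=50)

```text
t: 2.12
tcp_pos: [0.5281, -0.3431, 0.0888]
tool_rot: [-0.955, 1.57, -2.695]
contact_force: [-0.1, -0.0, 0.2]
grip_width: 0.499
```

>>> play_rows(motion=[0,0,0,0,0,0,0,0,0,0,0,0,0,0,0,0,0,0,0,0,0,0,0,0,0,0,0,0,0,0,0,0,0,0,0,0,0,0,0,0,0,0,0,0,0,0,0,0], claw=0, force=80)

```text
t: 2.78
tcp_pos: [0.5284, -0.3437, 0.0902]
tool_rot: [0.549, 1.569, -1.192]
contact_force: [-1.0, -1.0, 6.2]
grip_width: 0.122
```

```bash
python3 - <<'E'
from h import *
cv2.imwrite("pics/w2.png",robot.get_image('wrist'))
E
```

```text
(no output)
```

View pics/w2.png

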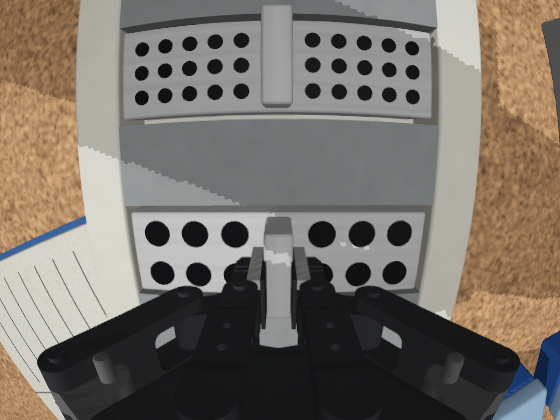

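>>> play_rows(motion=[-0.003,0,0,0,0,0,-0.008,0,0,0,0,0,-0.015,0,0,0,0,0,-0.022,0,0,0,0,0,-0.03,0,0,0,0,0,-0.04,0,0,0,0,0,-0.05,0,0,0,0,0,-0.06,0,0,0,0,0,-0.072,0,0,0,0,0,-0.084,0,0,0,0,0,-0.094,0,0,0,0,0,-0.1,0,0,0,0,0,-0.1,0,0,0,0,0])

```text
t: 3.92
tcp_pos: [0.529, -0.3439, 0.192]
tool_rot: [0.932, 1.567, -0.809]
contact_force: [-0.2, -0.9, -4.5]
grip_width: 0.121
```

```bash
python3 - <<'E'
from h import *
cv2.imwrite("pics/w3.png",robot.get_image('wrist'))
cv2.imwrite("pics/s3.png",robot.get_image('side'))
to([.545,-.0384,.19],down(-5.5))
print(robot.observe()['joint_positions'])
E
```

```text
t 4.0167 shift [-3.000e-04 -3.520e-02 -3.036e-01] turn [-0.074   0.0018 -0.0012]
[ 0.67471766  0.57418547 -0.28226313  1.87335378  0.23254881  0.72415031
  0.09051465]
```

View pics/w3.png

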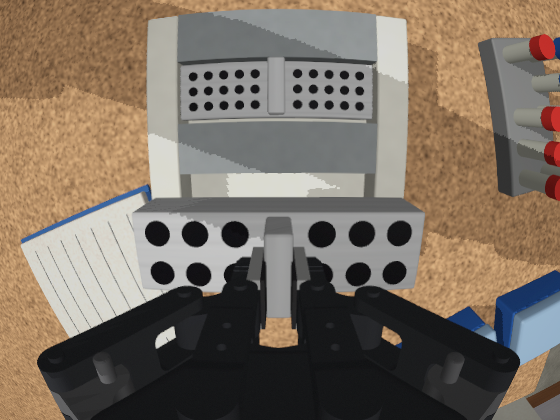

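View pics/s3.png

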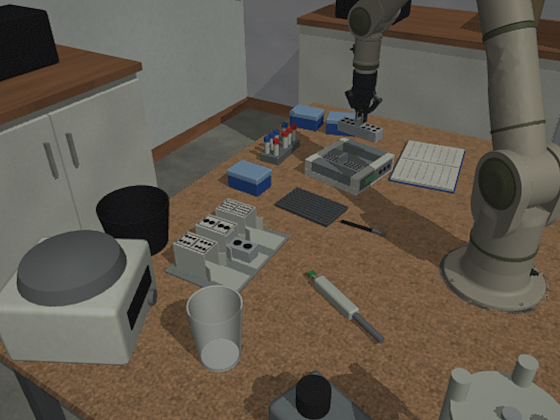

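>>> play_rows(motion=[0,-0.001,-0.008,0,0,0,0,-0.003,-0.025,-0.005,0,0,0,-0.006,-0.05,-0.012,0,0,0,-0.009,-0.078,-0.02,0,0,0,-0.013,-0.108,-0.028,0,0,0,-0.016,-0.138,-0.036,0,0,0,-0.02,-0.168,-0.044,0,0,0,-0.023,-0.198,-0.052,0,0,0,-0.027,-0.228,-0.06,0,0,0,-0.03,-0.256,-0.066,0,0,0,-0.033,-0.28,-0.07,0,0,0,-0.0345,-0.295,-0.073,0,0,0,-0.035,-0.302,-0.074,0.0015,-0.001,0,-0.0352,-0.3036,-0.074,0.0018,-0.001,0,-0.0352,-0.3036,-0.074,0.0018,-0.001,0,-0.0352,-0.3036,-0.074,0.0018,-0.001])

```text
t: 5.35
tcp_pos: [0.5446, -0.0394, 0.1895]
tool_rot: [-0.586, 1.57, -2.254]
contact_force: [-0.5, -1.0, -3.8]
grip_width: 0.123
```

```bash
python3 - <<'E'
from h import *
cv2.imwrite("pics/t4.png",robot.get_image('top'))
cv2.imwrite("pics/w4.png",robot.get_image('wrist'))
to([.543,-.0384,.0785],down(-5.5))
E
```

```text
t 5.45 shift [ 0.111  -0.0018 -0.0013] turn [-0.0021  0.0006  0.0003]
```

View pics/t4.png

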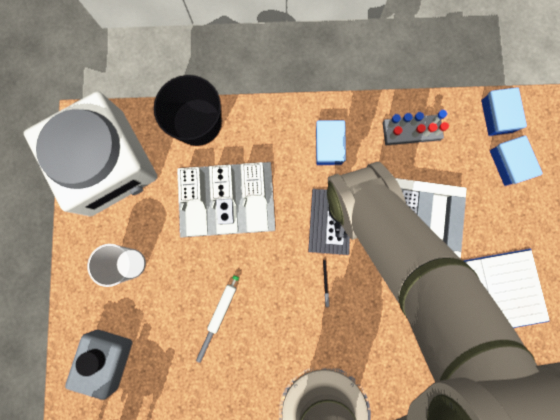

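View pics/w4.png

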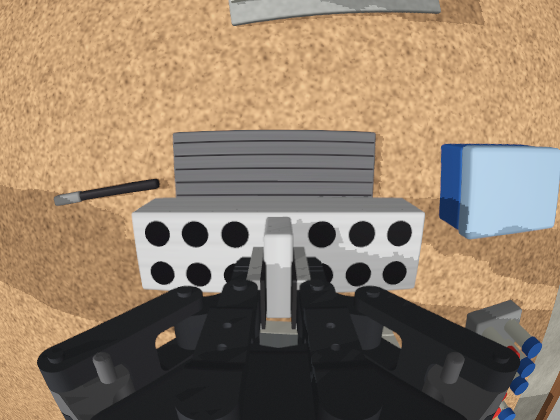

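>>> play_rows(motion=[0.01,0,0,0,0,0,0.025,0,0,0,0,0,0.045,-0.001,-0.001,0,0,0,0.065,-0.0018,-0.0013,0,0,0,0.083,-0.0018,-0.0013,0,0,0,0.096,-0.0018,-0.0013,0,0,0,0.104,-0.0018,-0.0013,0,0,0,0.108,-0.0018,-0.0013,0,0,0,0.11,-0.0018,-0.0013,0,0,0,0.111,-0.0018,-0.0013,0,0,0,0.111,-0.0018,-0.0013,0,0,0])

```text
t: 6.37
tcp_pos: [0.5433, -0.0385, 0.0789]
tool_rot: [0.831, 1.57, -0.838]
contact_force: [0.2, 0.2, -4.0]
grip_width: 0.116
```

Weight is still on the tool; a little lower until contact.

>>> play_rows(motion=[0.001,0,0,0,0,0,0.002,0,0,0,0,0,0.003,0,0,0,0,0,0.003,0,0,0,0,0])

```text
t: 6.7
tcp_pos: [0.5437, -0.0386, 0.0771]
tool_rot: [1.249, 1.568, -0.42]
contact_force: [-1.9, 0.9, 8.7]
grip_width: 0.117
```

Contact (weight carried by the plate). Release.

>>> play_rows(motion=[0,0,0,0,0,0,0,0,0,0,0,0,0,0,0,0,0,0,0,0,0,0,0,0,0,0,0,0,0,0,0,0,0,0,0,0,0,0,0,0,0,0,0,0,0,0,0,0], claw=45)

```text
t: 7.37
tcp_pos: [0.5437, -0.0386, 0.077]
tool_rot: [1.213, 1.569, -0.457]
contact_force: [-1.0, 1.1, -0.4]
grip_width: 0.45
```

>>> play_rows(motion=[-0.01,0,0,0,0,0,-0.03,0,0,0,0,0,-0.06,0,0,0,0,0,-0.09,0,0,0,0,0,-0.115,0,0,0,0,0,-0.13,0,0,0,0,0,-0.13,0,0,0,0,0,-0.13,0,0,0,0,0])

```text
t: 8.03
tcp_pos: [0.5437, -0.0386, 0.2083]
tool_rot: [1.4, 1.566, -0.27]
contact_force: [-0.2, -0.3, -1.2]
grip_width: 0.447
```

```bash
python3 - <<'E'
from h import *
i=robot.get_image('wrist')
cv2.imwrite("pics/w5.png",i)
b=blobs(i,150,130,400,300,70,50,400,2);print(np.round(b,1))
P=plane('wrist',[x[:2] for x in b],.047);print(np.round(P[:,:2],4).tolist(),P.mean(0))
E
```

```text
[[302.6 140.8 121.8]
 [277.4 166.   64.5]
 [157.1 181.9 143.2]
 [253.2 184.4 158.8]
 [301.5 184.3 164.2]
 [230.7 184.8 155.2]
 [324.3 184.6 154. ]
 [346.4 184.8 149.5]
 [208.3 185.1 146.8]
 [209.5 208.9 144.8]
 [231.5 208.8 147.5]
 [253.7 208.8 149.2]
 [301.1 208.8 155. ]
 [323.5 208.6 147. ]
 [345.2 208.6 143.5]
 [231.4 238.9  95.5]]
[[0.5681, 0.011], [0.5447, -0.0086], [0.4348, -0.0105], [0.5221, -0.0225], [0.5639, -0.0266], [0.5025, -0.0208], [0.5839, -0.0287], [0.6036, -0.0307], [0.4825, -0.0189], [0.4804, -0.0405], [0.5003, -0.0424], [0.52, -0.0443], [0.5618, -0.0485], [0.5818, -0.0503], [0.6014, -0.0522], [0.4962, -0.0706]] [ 0.5342604 -0.0315689  0.047    ]
```

View pics/w5.png

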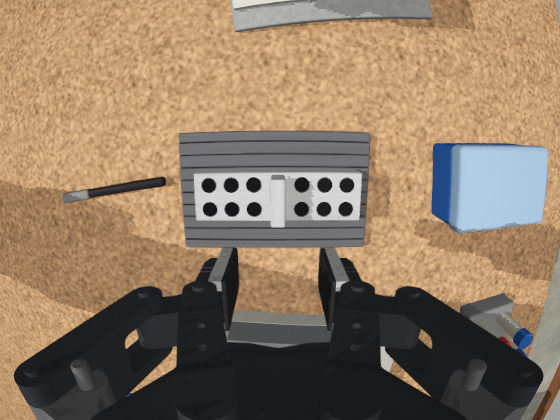

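```bash
python3 - <<'E'
from h import *
to([.4939,-.0316,.15],down(84.4))
print(robot.observe()['joint_positions'].round(2))
E
```

```text
t 8.0833 shift [ 0.0572 -0.0499 -0.0022] turn [-1.5717e+00  2.7000e-03 -1.2000e-03]
[ 0.19  0.46 -0.31  2.05  0.23  0.66 -0.37]
```

>>> play_rows(motion=[0.002,-0.003,0,-0.06,0,0,0.006,-0.007,0,-0.17,0,0,0.01,-0.011,0,-0.29,0,0,0.014,-0.015,0,-0.41,0,0,0.018,-0.019,-0.001,-0.53,0,0,0.022,-0.023,-0.001,-0.65,0,0,0.026,-0.027,-0.001,-0.77,0,0,0.03,-0.031,-0.001,-0.89,0,0,0.034,-0.035,-0.002,-1.01,0,0,0.038,-0.039,-0.002,-1.13,0,0,0.043,-0.043,-0.002,-1.25,0,0,0.048,-0.046,-0.002,-1.37,0,0,0.053,-0.048,-0.002,-1.48,0.002,-0.001,0.056,-0.0495,-0.002,-1.55,0.003,-0.001,0.0572,-0.05,-0.002,-1.572,0.003,-0.001,0.0572,-0.05,-0.002,-1.572,0.003,-0.001,0.0572,-0.05,-0.002,-1.572,0.003,-0.001], claw=92)

```text
t: 9.5
tcp_pos: [0.4935, -0.0317, 0.1495]
tool_rot: [2.65, 1.569, 2.551]
contact_force: [-0.4, -1.1, 1.2]
grip_width: 0.921
```

```bash
python3 - <<'E'
from h import *
i=robot.get_image('wrist')
cv2.imwrite("pics/w6.png",i)
to([.4939,-.0316,.045],down(84.4))
print(robot.observe()['joint_positions'].round(2))
E
```

```text
t 9.55 shift [0.1047 0.     0.0002] turn [-0.0016 -0.0006 -0.0005]
[ 0.43  0.57 -0.68  2.19  0.66  0.59  0.74]
```

View pics/w6.png

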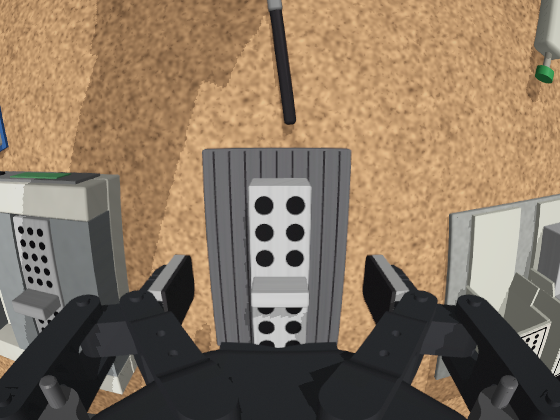

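>>> play_rows(motion=[0.01,0,0,0,0,0,0.028,0,0,0,0,0,0.05,0,0,0,0,0,0.07,0,0,0,0,0,0.086,0,0,0,0,0,0.097,0,0,0,0,0,0.103,0,0,0,0,0,0.1047,0,0,0,0,0,0.1047,0,0,0,0,0])

```text
t: 10.3
tcp_pos: [0.4936, -0.0313, 0.0447]
tool_rot: [2.823, 1.57, 2.724]
contact_force: [-0.9, -0.1, 0.6]
grip_width: 0.922
```

>>> play_rows(motion=[0,0,0,0,0,0,0,0,0,0,0,0,0,0,0,0,0,0,0,0,0,0,0,0,0,0,0,0,0,0,0,0,0,0,0,0,0,0,0,0,0,0,0,0,0,0,0,0,0,0,0,0,0,0,0,0,0,0,0,0], claw=0, force=100)

```text
t: 11.13
tcp_pos: [0.4939, -0.0314, 0.0457]
tool_rot: [0.742, 1.57, 0.643]
contact_force: [-1.7, 0.1, 8.2]
grip_width: 0.496
```

```bash
python3 - <<'E'
from h import *
i=robot.get_image('wrist')
cv2.imwrite("pics/w7.png",i)
E
```

```text
(no output)
```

View pics/w7.png

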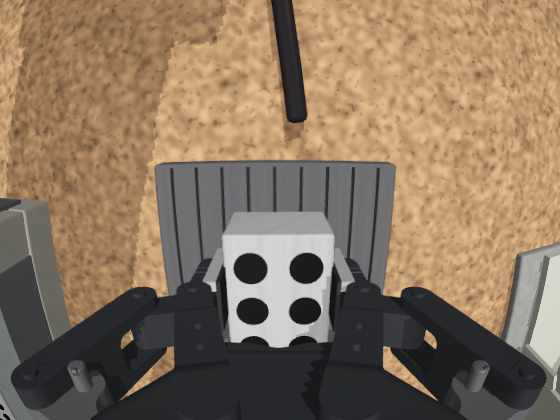

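>>> play_rows(motion=[-0.003,0,0,0,0,0,-0.008,0,0,0,0,0,-0.015,0,0,0,0,0,-0.025,0,0,0,0,0,-0.037,0,0,0,0,0,-0.05,0,0,0,0,0,-0.065,0,0,0,0,0,-0.08,0,0,0,0,0,-0.093,0,0,0,0,0,-0.102,0,0,0,0,0,-0.105,0,0,0,0,0,-0.105,0,0,0,0,0])

```text
t: 12.18
tcp_pos: [0.4939, -0.0317, 0.1514]
tool_rot: [0.245, 1.569, 0.145]
contact_force: [0.1, 0.3, -4.5]
grip_width: 0.494
```

```bash
python3 - <<'E'
from h import *
i=robot.get_image('wrist')
cv2.imwrite("pics/w8.png",i)
to([.4542,.3547,.15],down(92.5))
print(robot.observe()['joint_positions'].round(2))
E
```

```text
t 12.2333 shift [ 0.0008  0.3806 -0.0778] turn [-0.1434  0.0007 -0.0003]
[ 0.43  0.57 -0.68  2.19  0.66  0.59  0.73]
```

View pics/w8.png

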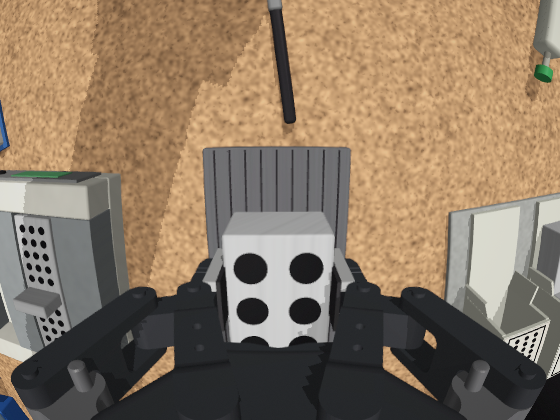

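>>> play_rows(motion=[0,0.008,-0.002,0,0,0,0,0.025,-0.008,-0.01,0,0,0,0.05,-0.016,-0.02,0,0,0,0.08,-0.024,-0.03,0,0,0,0.112,-0.032,-0.045,0,0,0,0.144,-0.04,-0.06,0,0,0,0.176,-0.047,-0.07,0,0,0,0.208,-0.053,-0.08,0,0,0,0.24,-0.058,-0.092,0,0,0,0.272,-0.063,-0.105,0,0,0,0.304,-0.068,-0.117,0,0,0,0.334,-0.072,-0.128,0,0,0,0.358,-0.075,-0.136,0,0,0,0.373,-0.077,-0.141,0,0,0.0008,0.3795,-0.0778,-0.1434,0,0,0.0008,0.3806,-0.0778,-0.1434,0.0007,0,0.0008,0.3806,-0.0778,-0.1434,0.0007,0,0.0008,0.3806,-0.0778,-0.1434,0.0007,0])

```text
t: 13.73
tcp_pos: [0.4544, 0.3527, 0.1496]
tool_rot: [-1.92, 1.569, -1.878]
contact_force: [0.9, -0.3, -4.4]
grip_width: 0.497
```

```bash
python3 - <<'E'
from h import *
o=robot.observe();print(o['tcp_pos'],o['joint_positions'].round(2))
for n in('top','side','wrist'):
    i=robot.get_image(n); cv2.imwrite(f"pics/{n}9.png",i)
    if n=='top': cv2.imwrite("pics/top9c.png",cv2.resize(i[150:270,165:305],None,fx=5,fy=5,interpolation=cv2.INTER_CUBIC))
E
```

```text
[0.45436068 0.35269922 0.14955623] [-0.3   0.65 -0.69  2.01  0.64  0.71  0.22]
```

View pics/top9c.png

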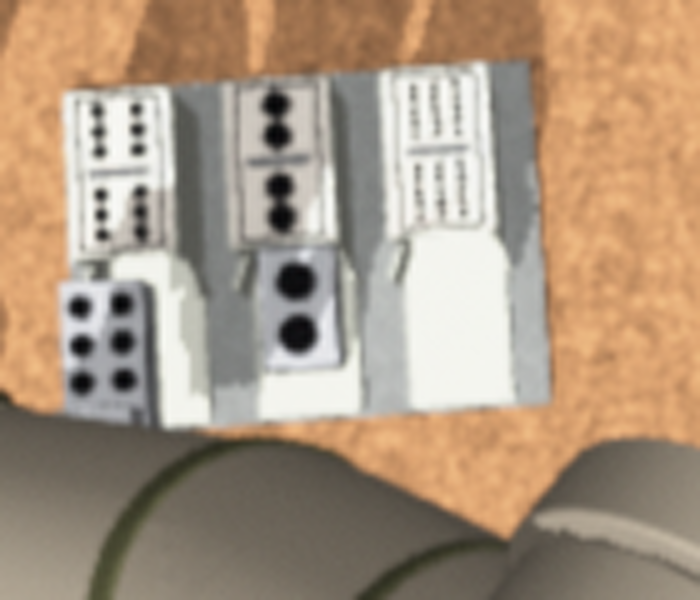

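View pics/side9.png

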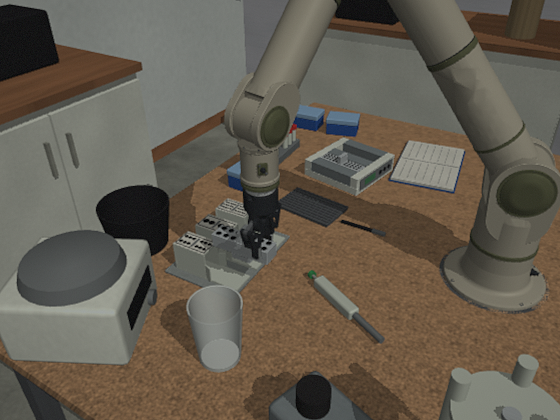

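View pics/wrist9.png

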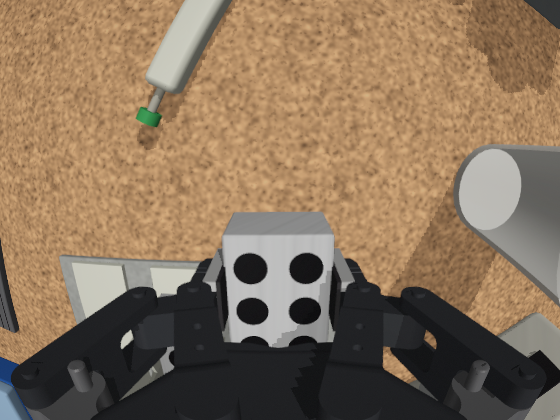

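```bash
python3 - <<'E'
from h import *
i=cv2.imread("pics/top9.png")
b=blobs(i,177,206,196,230,85,5,40);print(np.round(b,1))
P=plane('top',[x[:2] for x in b],.1509)[:,:2];print(np.round(P,4).tolist(),P.mean(0))
u=np.array([np.cos(np.radians(2.5)),np.sin(np.radians(2.5))])
print('expected centre of six', np.array([.4544,.3527])+u*(.05+.0407))
i=cv2.imread("pics/top0.png").astype(int)
# lane b floor mask: bright cream
g=cv2.cvtColor(i.astype(np.uint8),cv2.COLOR_BGR2GRAY).astype(float)
for r in (215,220,225,230):
    row=g[r,178:212];print(r,row.astype(int).tolist())
E
```

```text
[[188.9 210.4  14.8]
 [180.5 211.   10.6]
 [194.6 220.9  17.8]
 [189.  218.   16.2]
 [180.9 218.8  12.4]
 [189.3 225.5  15.5]
 [181.  226.2  15.2]]
[[0.5676, 0.3458], [0.5665, 0.368], [0.5395, 0.3306], [0.5476, 0.3454], [0.5461, 0.3668], [0.5277, 0.3445], [0.5267, 0.3665]] [0.5459617  0.35249885]
expected centre of six [0.54501367 0.35665628]
215 [163, 165, 177, 180, 182, 181, 182, 205, 236, 242, 243, 243, 243, 243, 243, 243, 243, 243, 243, 243, 243, 243, 243, 243, 243, 243, 243, 233, 179, 155, 182, 185, 182, 182]
220 [169, 173, 186, 184, 181, 179, 182, 200, 230, 242, 243, 243, 243, 243, 243, 243, 243, 244, 244, 243, 244, 243, 243, 243, 243, 243, 243, 235, 190, 158, 181, 183, 183, 186]
225 [170, 160, 180, 179, 179, 179, 185, 193, 224, 242, 243, 243, 243, 244, 243, 243, 243, 243, 243, 244, 243, 243, 243, 244, 243, 243, 243, 240, 215, 158, 180, 183, 183, 186]
230 [163, 168, 190, 183, 178, 177, 180, 187, 219, 241, 243, 243, 243, 243, 243, 243, 243, 243, 243, 243, 243, 243, 243, 244, 243, 244, 243, 242, 226, 152, 173, 181, 182, 182]
```

```bash
python3 - <<'E'
from h import *
P=plane('top',[(185.5,220),(205.5,220),(185.7,230),(206.1,230)],.014);print(P)
u=np.array([np.cos(np.radians(2.5)),np.sin(np.radians(2.5))]);v=np.array([-u[1],u[0]])
for p in P[:,:2]: print((p-[.614,.3617])@u,(p-[.614,.3617])@v)
def tl(x,z):
    p=np.array([.614,.3617])+u*x; to([*p,z],down(92.5))
tl(-.160,.052);tl(-.060,.049)
E
```

```text
[[0.55587403 0.39030527 0.014     ]
 [0.5543176  0.33062111 0.014     ]
 [0.52611518 0.38950738 0.014     ]
 [0.52456592 0.32883332 0.014     ]]
-0.05682290113170064 0.031113460409810875
-0.0609812425908918 -0.02844599903934346
-0.08658823713406275 0.031614395735480784
-0.09078258033979067 -0.02893434344945785
t 13.8833 shift [ 0.098   0.0016 -0.0004] turn [-0.0018  0.0001  0.0007]
t 13.8833 shift [0.101  0.0018 0.0996] turn [-0.0018  0.0001  0.0007]
```

>>> play_rows(motion=[0.008,0.001,0,0,0,0,0.022,0.002,0,0,0,0,0.04,0.0028,0,0,0,0,0.058,0.0028,0,0,0,0,0.074,0.0028,0,0,0,0,0.086,0.0028,0,0,0,0,0.094,0.0028,0,-0.0018,0,0.0007,0.0975,0.0028,0,-0.0018,0,0.0007,0.098,0.0028,0,-0.0018,0,0.0007,0.098,0.0028,0,-0.0018,0,0.0007])

```text
t: 14.72
tcp_pos: [0.4546, 0.3562, 0.0521]
tool_rot: [0.846, 1.57, 0.89]
contact_force: [-0.3, 0.8, -3.4]
grip_width: 0.492
```

```bash
python3 - <<'E'
from h import *
i=robot.get_image('top')
cv2.imwrite("pics/top10c.png",cv2.resize(i[150:270,165:305],None,fx=5,fy=5,interpolation=cv2.INTER_CUBIC))
i=robot.get_image('side')
cv2.imwrite("pics/side10c.png",cv2.resize(i[180:310,150:310],None,fx=4.5,fy=4.5,interpolation=cv2.INTER_CUBIC))
E
```

```text
(no output)
```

View pics/top10c.png

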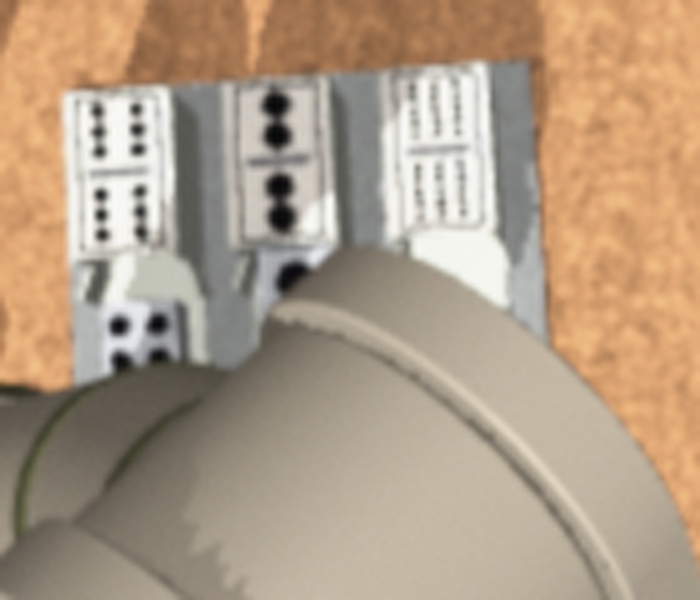

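View pics/side10c.png

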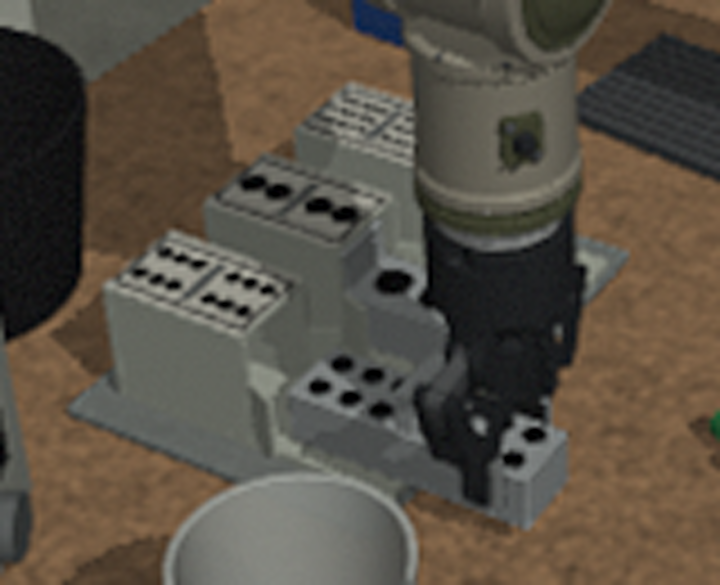

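```bash
python3 - <<'E'
from h import *
f=lambda x,y:((x+.5)/5-.5+165,(y+.5)/5-.5+150)
P=plane('top',[f(119,325),f(158,323),f(121,360),f(159,356)],.0534)[:,:2]
u=np.array([np.cos(np.radians(2.5)),np.sin(np.radians(2.5))]);v=np.array([-u[1],u[0]])
print([((p-[.614,.3624])@u,(p-[.614,.3624])@v) for p in P])
p=np.array([.614,.3624])
for x in(-.11,-.09,-.05): to([*(p+u*x),.052],down(92.5))
E
```

```text
[(np.float64(-0.04615472233386725), np.float64(0.011389244231732733)), (np.float64(-0.04657558998937252), np.float64(-0.011139671755435815)), (np.float64(-0.06641836910643262), np.float64(0.011001620472239243)), (np.float64(-0.06564179936755483), np.float64(-0.010946068437035944))]
t 14.8167 shift [ 0.0007 -0.0008  0.0493] turn [-0.0001  0.001  -0.0008]
t 14.8167 shift [ 0.0008 -0.0008  0.0693] turn [-0.0001  0.001  -0.0008]
t 14.8167 shift [ 0.0008 -0.0008  0.1093] turn [-0.0001  0.001  -0.0008]
```

>>> play_rows(motion=[0.001,0,0.001,0,0,0,0.003,0,0.004,0,0,0,0.0035,0,0.008,0,0,0,0.0035,0,0.014,0,0,0,0.0035,0,0.02,0,0,0,0.0035,0,0.026,0,0,0,0.0035,0,0.032,0,0,0,0.0035,0,0.038,0,0,0,0.0035,0,0.044,0,0,0,0.0035,0,0.048,0,0,0,0.0035,0,0.05,0,0,0,0.0035,0,0.05,0,0,0])

```text
t: 15.82
tcp_pos: [0.5053, 0.3583, 0.0491]
tool_rot: [0.632, 1.57, 0.675]
contact_force: [-0.1, -0.5, -2.8]
grip_width: 0.492
```

>>> play_rows(motion=[0,0,0.002,0,0,0,0,0,0.006,0,0,0,0,0,0.011,0,0,0,0,0,0.017,0,0,0,0,0,0.023,0,0,0,0,0,0.029,0,0,0,0,0,0.035,0,0,0,0,0,0.04,0,0,0,0,0,0.045,0,0,0,0,0,0.048,0,0,0,0,0,0.05,0,0,0,0,0,0.05,0,0,0])

```text
t: 16.82
tcp_pos: [0.5556, 0.3604, 0.0491]
tool_rot: [0.681, 1.569, 0.724]
contact_force: [-0.5, 0.9, -4.1]
grip_width: 0.495
```

```bash
python3 - <<'E'
from h import *
i=robot.get_image('top')
cv2.imwrite("pics/top11c.png",cv2.resize(i[150:270,165:305],None,fx=5,fy=5,interpolation=cv2.INTER_CUBIC))
i=robot.get_image('side')
cv2.imwrite("pics/side11c.png",cv2.resize(i[180:310,150:310],None,fx=4.5,fy=4.5,interpolation=cv2.INTER_CUBIC))
E
```

```text
(no output)
```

View pics/side11c.png

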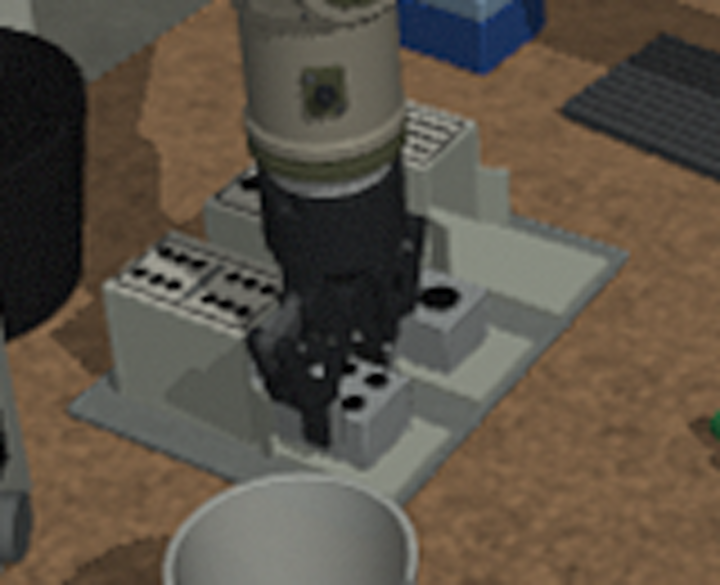

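View pics/top11c.png

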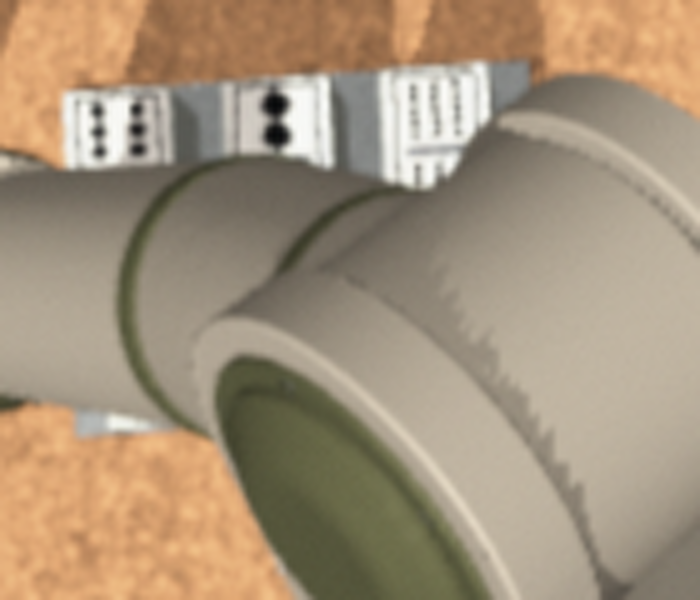

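>>> play_rows(motion=[0,0,0.001,0,0,0,0,0,0.003,0,0,0,0,0,0.005,0,0,0,0,0,0.007,0,0,0,0,0,0.0075,0,0,0,0,0,0.0075,0,0,0])

```text
t: 17.42
tcp_pos: [0.5628, 0.3607, 0.0491]
tool_rot: [0.734, 1.57, 0.777]
contact_force: [-0.5, 0.3, -4.0]
grip_width: 0.496
```

Creep to find the end wall gently.

>>> play_rows(motion=[0,0,0.001,0,0,0,0,0,0.002,0,0,0,0,0,0.002,0,0,0,0,0,0.002,0,0,0])

```text
t: 17.75
tcp_pos: [0.5648, 0.3608, 0.0491]
tool_rot: [0.768, 1.57, 0.811]
contact_force: [0.7, 0.6, -3.6]
grip_width: 0.498
```

>>> play_rows(motion=[0,0,0.001,0,0,0,0,0,0.0015,0,0,0,0,0,0.0015,0,0,0,0,0,0.0015,0,0,0])

```text
t: 18.08
tcp_pos: [0.5649, 0.3608, 0.0489]
tool_rot: [3.031, 1.57, 3.075]
contact_force: [-4.6, -0.2, -1.8]
grip_width: 0.5
```

>>> play_rows(motion=[0.0005,0,-0.001,0,0,0,0.001,0,-0.001,0,0,0,0.0015,0,-0.001,0,0,0,0.002,0,-0.001,0,0,0,0.002,0,-0.001,0,0,0])

```text
t: 18.5
tcp_pos: [0.5639, 0.3609, 0.0479]
tool_rot: [2.912, 1.57, 2.956]
contact_force: [-3.4, -2.1, 5.8]
grip_width: 0.498
```

>>> play_rows(motion=[0,0,0,0,0,0,0,0,0,0,0,0,0,0,0,0,0,0,0,0,0,0,0,0,0,0,0,0,0,0,0,0,0,0,0,0,0,0,0,0,0,0], claw=75)

```text
t: 19.08
tcp_pos: [0.5639, 0.3609, 0.0478]
tool_rot: [2.892, 1.57, 2.935]
contact_force: [0.3, 0.4, 0.5]
grip_width: 0.746
```

>>> play_rows(motion=[-0.005,0,0,0,0,0,-0.015,0,0,0,0,0,-0.03,0,-0.002,0,0,0,-0.05,0,-0.01,0,0,0,-0.075,0,-0.03,0,0,0,-0.1,0,-0.055,0,0,0,-0.12,0,-0.075,0,0,0,-0.13,0,-0.085,0,0,0,-0.13,0,-0.09,0,0,0,-0.13,0,-0.09,0,0,0])

```text
t: 19.92
tcp_pos: [0.474, 0.357, 0.1787]
tool_rot: [0.358, 1.57, 0.402]
contact_force: [0.5, -0.4, -1.4]
grip_width: 0.75
```

```bash
python3 - <<'E'
from h import *
i=robot.get_image('wrist');cv2.imwrite("pics/w12.png",i)
i=robot.get_image('side')
cv2.imwrite("pics/side12c.png",cv2.resize(i[180:310,150:310],None,fx=4.5,fy=4.5,interpolation=cv2.INTER_CUBIC))
E
```

```text
(no output)
```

View pics/side12c.png

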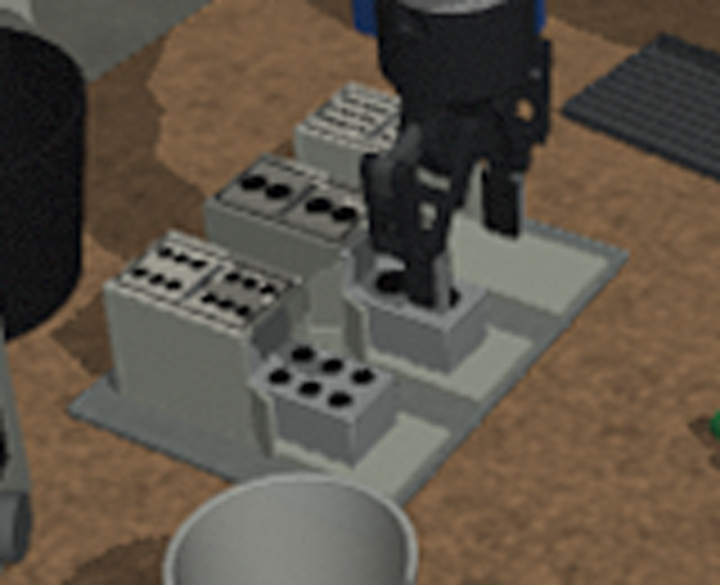

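View pics/w12.png

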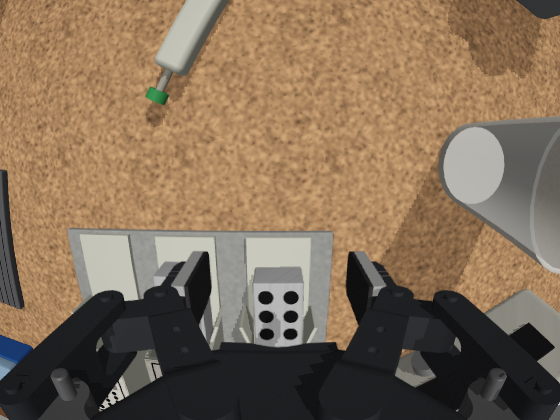

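>>> play_rows(motion=[-0.01,-0.01,0,0,0,0,-0.02,-0.035,0,0,0,0,-0.03,-0.07,0,0,0,0,-0.04,-0.105,0,0,0,0,-0.05,-0.14,0,0,0,0,-0.06,-0.175,0,0,0,0,-0.07,-0.21,0,0,0,0,-0.08,-0.245,0,0,0,0,-0.09,-0.28,0,0,0,0,-0.1,-0.305,0,0,0,0,-0.1,-0.32,0,0,0,0,-0.1,-0.325,0,0,0,0,-0.1,-0.325,0,0,0,0,-0.1,-0.325,0,0,0,0])

```text
t: 21.18
tcp_pos: [0.4888, 0.032, 0.277]
tool_rot: [3.081, 1.569, 3.123]
contact_force: [0.1, 0.7, -0.1]
grip_width: 0.749
```

```bash
python3 - <<'E'
from h import *
i=robot.get_image('top');cv2.imwrite("pics/top13.png",i)
cv2.imwrite("pics/top13c.png",cv2.resize(i[150:270,165:305],None,fx=5,fy=5,interpolation=cv2.INTER_CUBIC))
b=[x for x in blobs(i,183,203,203,226,90,4,30)];print(np.round(b,1))
P=plane('top',[x[:2] for x in b],.049)[:,:2]
u=np.array([np.cos(np.radians(2.5)),np.sin(np.radians(2.5))]);v=np.array([-u[1],u[0]])
for p in P: print(np.round([(p-[.614,.3624])@u,(p-[.614,.3624])@v],4))
E
```

```text
[[196.1 205.    7.4]
 [188.5 205.6   8.2]
 [196.3 211.8   7.8]
 [188.8 212.4   8.3]
 [196.7 218.7   7.8]
 [189.1 219.2   7.8]]
[-0.0193 -0.0109]
[-0.0194  0.0113]
[-0.039  -0.0108]
[-0.0393  0.011 ]
[-0.0592 -0.0109]
[-0.0592  0.011 ]
```

View pics/top13c.png

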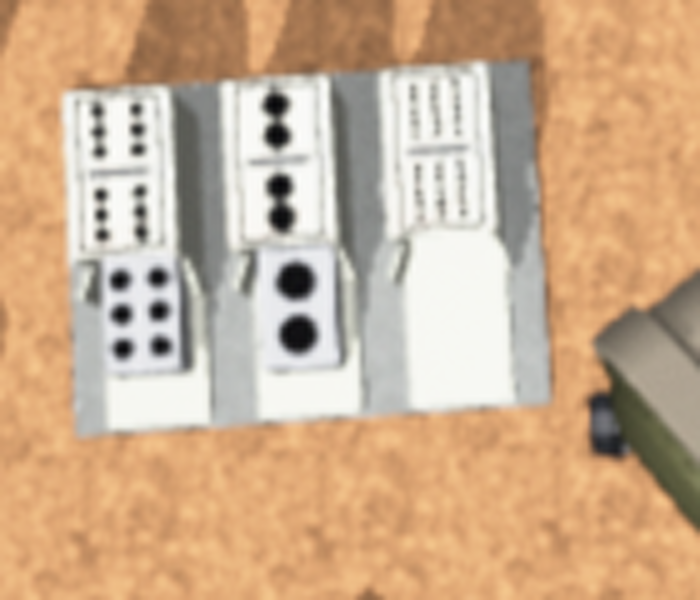

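View pics/top13.png

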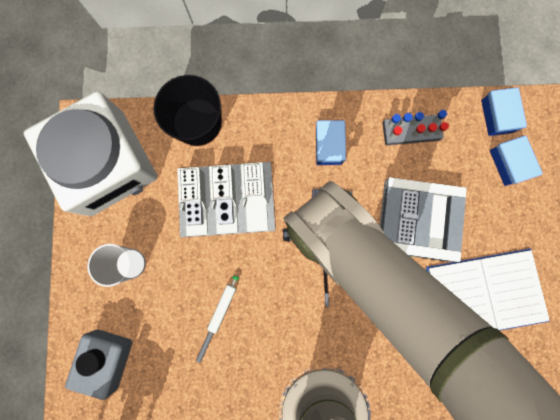

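```bash
python3 -c "
from cell import robot
print(robot.hand_in())"
```

```text
the job is handed in; nothing more can be done
None
```

I took block_b out of the heater by its fin, set it flat on the cooling plate and let go of it. Then I gripped it again by its sides near the rear end and slid it into lane_b. I stopped when I felt the end wall (4.6 N), backed off about 1 mm, lowered it onto the floor, released it and moved the arm clear. I handed the job in at about 21 s of the 53 s allowed; it reports no verdict.

**Final position:** In the last top picture, block_b is about 1.5 mm past the home spot along lane_b and within 0.2 mm across. It is in line with the lane to within about 1°, against limits of 8 mm, 7 mm and 0.12 rad. In the side picture it sits level. After release, the force on the tool was about zero.

**Other objects:** The other blocks and the bystanders look unmoved in the last pictures. The arm partly hid the pen and plate in the final one.

**Disagreements:**
- The top and wrist cameras differed by about 3 mm in x on the block's position in the heater, so I used a value between them.
- Three estimates of where lane_b lies sideways differed by up to 2 mm. The block went in without touching the walls.

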